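# Fetch the tin from behind the bottle and the can

## Task

The pale round tin stands at the back of the wooden caddy, shut in by the white bottle and the plain metal can: first clear those two and stand them both on the black rubber mat, then fetch the tin and set it flat in the middle of the round dark metal pad. Only when the tin is there, stand the bottle and the can back in the caddy, each upright on the very spot where it stood at the beginning. Never tip the bottle or the can over, and do not disturb the red-lidded jar and the masking tape roll that lie about.

Things in the scene. Friction and masses are not known exactly. Their poses are not given: they have to be found in the camera images.
- caddy: Fixed wooden caddy; origin: centre of the underside; x from front to back. Plate 160 (x) x 150 x 6 mm with 3 dark round marks: two front stands at x -40, y +-31 mm, the tin's at x 13, y 0. Cheeks (x 0 to 48, y +-39, inner gap 70, 22 mm over the plate) flank the tin: grip it along x, one finger behind it (free there), one in front, where bottle and can stand. No front or back wall.
- tin: Loose pale round tin with a plain lid, 57 mm across, 21 mm high, about 60 g, standing on the caddy's rear stand; the origin is the centre of its underside, z up.
- bottle: Loose white plastic bottle, red cap, 52 mm across, 114 mm high (round, straight from 3 to 70 mm, narrowing above; cap 23 mm across from 94 mm up; body or cap can be gripped), about 150 g, on one of the caddy's two front stands (either); origin: centre of its underside, z up.
- can: Loose plain metal can without a label, closed, straight-sided, 54 mm across, 90 mm high, about 150 g, standing on the other front stand of the caddy, 62 mm from the bottle's centre; the origin is the centre of its underside, z up.
- mat: Fixed black rubber bench mat, 110 (x) x 180 (y) x 4 mm, flat, with a thin grey line round its edge; the origin is the centre of its underside, on the bench; z up. It lies to the left or to the right of the caddy, the pad on the other side.
- pad: Fixed round dark metal pad, 84 mm across, 5 mm thick, flat on top with a thin bright ring; the origin is the centre of its underside, on the bench.
- red_jar: Loose small glass jar of screws with a red lid, 52 mm across, 56 mm high; a bystander, to be left where it is. The origin is the centre of its underside.
- masking_roll: Loose roll of beige masking tape lying flat, 68 mm across, 24 mm high; a bystander, to be left where it is. The origin is the centre of its underside.
There are look-alikes about, which are no part of the job. What is shaped like the tin but green or purple is not meant.

How it is judged (in metres and radians):
On the way, in this order (a step that is already met when the one before it is completed fails the run):
1. bottle and can both stand on the mat, let go, while the tin is still in the caddy (x of bottle in the frame of mat between -0.055 and 0.055 m and y of bottle in the frame of mat between -0.09 and 0.09 m and z of each of bottle, can in the frame of mat below 0.008 m and angle between each of bottle, can's own z axis and vertical below 0.15 rad and contact force between the fingers and bottle below 0.2 N and linear speed of each of bottle, can below 0.03 m/s and x of can in the frame of mat between -0.055 and 0.055 m and y of can in the frame of mat between -0.09 and 0.09 m and contact force between the fingers and can below 0.2 N and distance of tin from where it was at the start of the episode below 0.03 m), for 0.2 s.
2. the tin lies flat in the middle of the pad, let go, while bottle and can are still on the mat (horizontal distance between tin and pad below 0.015 m and z of tin in the frame of pad below 0.009 m and angle between tin's own z axis and vertical below 0.1 rad and contact force between the fingers and tin below 0.2 N and linear speed of each of tin, bottle, can below 0.03 m/s and x of bottle in the frame of mat between -0.055 and 0.055 m and y of bottle in the frame of mat between -0.09 and 0.09 m and z of each of bottle, can in the frame of mat below 0.008 m and angle between each of bottle, can's own z axis and vertical below 0.15 rad and contact force between the fingers and bottle below 0.2 N and x of can in the frame of mat between -0.055 and 0.055 m and y of can in the frame of mat between -0.09 and 0.09 m and contact force between the fingers and can below 0.2 N), for 0.2 s.
At the end, for the whole second after the job is handed in: Tin flat on the pad, centres within 15 mm; bottle and can each upright in the caddy within 12 mm of where it stood at the start; red-lidded jar and masking tape roll within 30 mm of their first places; all let go and at rest (horizontal distance between tin and pad below 0.015 m and z of tin in the frame of pad below 0.009 m and angle between each of tin, bottle, can's own z axis and vertical below 0.1 rad and contact force between the fingers and tin below 0.2 N and linear speed of each of tin, bottle, can below 0.03 m/s and distance of each of bottle, can from where it was at the start of the episode below 0.012 m and contact force between the fingers and bottle below 0.2 N and contact force between the fingers and can below 0.2 N and distance of each of red_jar, masking_roll from where it was at the start of the episode below 0.03 m); the robot touches nothing.
It fails at once if the bottle or the can is tipped over (more than about 50 degrees) (angle between any of bottle, can's own z axis and vertical above 0.9 rad).
It fails at once if the red-lidded jar or the masking tape roll is pushed more than 30 mm (distance of any of red_jar, masking_roll from where it was at the start of the episode above 0.03 m).
It also fails if it takes over 120 s, if anything falls off the work surface, if the arm or the gripper's body presses on something with over 40 N, if the wrist force passes 120 N, or if a joint passes its speed limit or range.

## Robot

A 6-joint arm with a two-finger parallel gripper is mounted at the origin on a cart in front of the work surface, level with it; the furniture and walls round the work are solid. World frame = base frame: x ahead of the robot, y to its left, z up, the work surface at z = 0. Lengths are in m, angles in degrees, forces in N, time in s.
With the tool pointing down it reaches from about 0.275 to 0.85 m from the base axis. Payload 19 kg.
Tool frame: the origin (TCP) lies midway between the tips of the shut fingers; the grasp point (between the pads) lies 19 mm behind it; z points along the fingers, y is the line along which they close (so a half turn about z gives the same grasp; the last joint's range is limited). The gripper opens to 85 mm and grips with 20 to 120 N. Pads are 22 mm wide; open, the fingers measure 114 mm over their backs; the gripper's body (76 mm by 85 mm) begins 54 mm behind the grasp point. The pads swing forward as they close: fully open they stand 13 mm farther back than shut.
Start: joints at [60.218, 8.623, 82.357, -0, 89.026, -7.678], TCP at [0.216, 0.533, 0.231] pointing down, gripper open.
Joint ranges: [-160.23, 160.23], [-39.13, 120.54], [6.94, 153.29], [-79.49, 259.48], [9.18, 160.14], [-161.06, 161.06]. Speed limits (degrees/s): [108.29, 108.29, 127.2, 172.46, 172.46, 172.46].

## Interface

Orientations are given as a 3x3 rotation matrix whose columns are the frame's x, y, z axes.
In Python, from rig import * gives the robot as it stands.
- The arm moves only by the shell command python3 -m jog 'ROWS' [FORCE]. ROWS is JSON, a list of rows, each an object with "dp": the shift along the world's x, y, z in mm, a list of three; "twist": the turn, a rotation vector about the world's x, y, z in rad, a list of three; "gripper": the opening, from 0 (shut) to 1 (fully open). In form: [{"dp": [x, y, z], "twist": [wx, wy, wz], "gripper": gripper}, ...]. A call has 1 to 5 rows; each row shifts and turns the commanded pose from where the row before left it; what a row does not reach is not made up. A row lasts 1/8 s, in which the tool goes at most 62.5 mm and 10.7 degrees, less where a joint would pass 70% of its speed; a pose out of reach is approached as far as the arm can. A call with a gripper value outside its range is refused whole. The fingers move at their own pace and stop on an object; FORCE is the grip in N (left out, the last holds). Time passes only in rows, so rows that do not move let the fingers close. It gives the time, the measured TCP pose, the force, the opening and the grip force at its end, in the units of the state.
- sense(): the state, without advancing time (a new reading comes with each control period).
- get_image(name): name is "scene" or "top" or "wrist"; returns the picture (384x512x3 uint8, red, green, blue); there is no depth.
- get_calibration(name): a dict with "fx", "fy", "cx", "cy" (pixels), "extrinsics" (4x4, takes a point from world to camera coordinates); the wrist camera has in their place "mount" (4x4, takes a point from camera to tool coordinates, whose origin is the TCP and whose axes are the flange's). Camera axes: x right, y down, z forward; pixel columns grow to the right and rows downward; lengths in m; the calibration is good to about 2 mm. A picture is of the moment at which its call begins: read the wrist's pose just before it. get_calibration takes no time and is no camera call.
- sign_off(): hands the job in; it is judged then, once.
Trained networks look in the newest picture that a camera, given by its name, has taken for a name from the list of things; names that differ only in an ending like _2 or _b are one class to them, and where a whole thing is asked for, a point or a joint stands for the part that bears it (a point fixed in the world has none). Each returns a list of dicts, best first, with "confidence" (0 to 1); they miss things now and then, are a little off and sometimes report something else, mostly with a low value. They report only what shows in the picture. A call takes as long as a camera call. They do not tell look-alikes from the thing itself.
- spot_in(thing, camera): "bbox" ([left, top, right, bottom] as shares, 0 to 1, of the picture: columns of its width, rows of its height, round what is visible of it).
- outline_of(thing, camera): "pixels" (384x512 bool, what is visible of it) and "bbox" ([left, top, right, bottom] as shares, 0 to 1, of the picture: columns of its width, rows of its height, round what is visible of it).
- place_of(thing, camera): "position" ([row, column] as shares, 0 to 1, of the picture: columns of its width, rows of its height: a listed point, or the origin of a listed thing).
The state is a dict: "clock": time; "qpos": joint angles; "qvel": joint speeds; "tau": joint torques, N m; "tcp_pos": TCP position; "orientation": TCP orientation; "contact_force": force on the tool from outside, world axes, zero at the start; "torque": the same for the moment, N m; "gripper_width": finger opening in m; "grasp_force": force on a finger pad.
Only numpy, scipy, OpenCV 4.12 (cv2) and the standard library are available. Lean on these libraries where they do the work, as an engineer would, in place of code of your own. Each camera call takes 0.05 s, during which the arm holds its last target. There are 200 camera calls.

## Working session

There is one attempt and no reset: what is moved stays moved. The work goes in short steps, Python scripts to look and compute and a shell command to move; the robot and the scene stay as the last step left them, time stands still between calls to the robot, and variables do not carry over. Pictures are saved under pics/ and viewed, at most 14 in all, crops included, and the job is handed in when it is done.

```bash
mkdir -p pics; cat > h.py <<'E'
from rig import *
import numpy as np, cv2
def ray(cam,uv,s=None):
    c=get_calibration(cam)
    d=np.array([(uv[0]-c["cx"])/c["fx"],(uv[1]-c["cy"])/c["fy"],1])
    if "mount" in c:
        s=s or sense(); T=np.eye(4);T[:3,:3]=s["orientation"];T[:3,3]=s["tcp_pos"]
        W=T@np.array(c["mount"])
    else: W=np.linalg.inv(np.array(c["extrinsics"]))
    return W[:3,3],W[:3,:3]@d
def at_z(cam,uv,z,s=None):
    o,d=ray(cam,uv,s); return o+d*(z-o[2])/d[2]
def proj(cam,p):
    c=get_calibration(cam); q=np.array(c["extrinsics"])@np.append(p,1)
    return np.array([c["fx"]*q[0]/q[2]+c["cx"],c["fy"]*q[1]/q[2]+c["cy"]])
E
python3 - <<'E'
from h import *
for n in ("scene","top"):
    cv2.imwrite(f"pics/{n}0.png",cv2.cvtColor(get_image(n),cv2.COLOR_RGB2BGR))
for n in ("top","scene"):
  for t in ("caddy","tin","bottle","can","mat","pad","red_jar","masking_roll"):
    for r in place_of(t,n)[:3]:
        v,u=r["position"]; uv=(u*512,v*384)
        print(n,t,round(r["confidence"],2),np.round(uv),np.round(at_z(n,uv,0.006 if t in("tin","bottle","can") else 0),3))
s=sense();print(np.round(s["orientation"],3),s["clock"],s["gripper_width"])
print(get_calibration("wrist"))
E
```

```text
top caddy 0.79 [254. 214.] [0.605 0.    0.   ]
top tin 0.86 [245. 159.] [0.77  0.027 0.006]
top tin 0.69 [287. 265.] [ 0.451 -0.096  0.006]
top tin 0.68 [278. 136.] [ 0.84  -0.074  0.006]
top bottle 0.77 [260. 230.] [ 0.555 -0.017  0.006]
top can 0.58 [240. 225.] [0.569 0.041 0.006]
top mat 0.83 [163. 237.] [0.535 0.27  0.   ]
top mat 0.48 [353. 247.] [ 0.505 -0.294  0.   ]
top pad 0.91 [355. 244.] [ 0.513 -0.301  0.   ]
top red_jar 0.84 [326. 190.] [ 0.677 -0.215  0.   ]
top masking_roll 0.58 [185. 192.] [0.668 0.208 0.   ]
scene caddy 0.57 [252. 210.] [ 0.605 -0.004  0.   ]
scene tin 0.86 [284. 246.] [ 0.538 -0.169  0.006]
scene tin 0.78 [301. 175.] [ 0.832 -0.057  0.006]
scene tin 0.71 [244. 256.] [ 0.44  -0.09   0.006]
scene bottle 0.97 [247. 220.] [ 0.559 -0.017  0.006]
scene can 0.95 [236. 212.] [0.567 0.033 0.006]
scene mat 0.82 [170. 188.] [0.532 0.285 0.   ]
scene pad 0.9 [319. 279.] [ 0.495 -0.315  0.   ]
scene red_jar 0.61 [320. 222.] [ 0.684 -0.214  0.   ]
[[-0.926  0.376 -0.   ]
 [ 0.376  0.926 -0.   ]
 [ 0.    -0.    -1.   ]] 0.9 0.08543505139632111
{'fx': 286.4354197669905, 'fy': 286.4354197669905, 'cx': 251.77755883882807, 'cy': 191.023679540241, 'mount': array([[-4.33956991e-04, -9.65014444e-01, -2.62196368e-01,
         6.68637064e-02],
       [ 9.99999265e-01, -1.22014536e-04, -1.20600787e-03,
        -9.57154766e-04],
       [ 1.13182324e-03, -2.62196699e-01,  9.65013787e-01,
        -1.42469471e-01],
       [ 0.00000000e+00,  0.00000000e+00,  0.00000000e+00,
         1.00000000e+00]])}
```

View pics/top0.png

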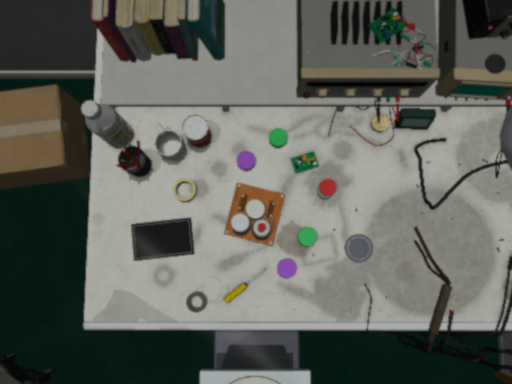

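View pics/scene0.png

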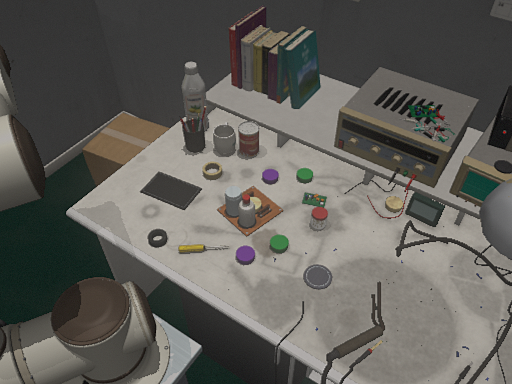

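Top view: the white tin is at (256,209) in the caddy, the can at (240,223), the bottle with the red cap at (261,228), the mat at (163,238) and the pad at (358,247). Look-alikes of the tin are purple at (246,160) and (287,268), and green at (278,137) and (307,236). Look-alikes of the can and bottle are the cup (171,147), the jar (197,130) and the big bottle (105,120). I choose the pale tin inside the caddy and check it in a close crop.

```bash
python3 - <<'E'
from h import *
im=get_image("top")
for t,z in (("caddy",.006),("mat",.004),("pad",.005),("tin",.027),("bottle",.114),("can",.09),("masking_roll",.024),("red_jar",.056)):
    for r in outline_of(t,"top")[:4]:
        ys,xs=np.nonzero(r["pixels"])
        W=np.array([at_z("top",(x+.0,y+.0),z)[:2] for x,y in zip(xs,ys)],np.float32)
        b=cv2.minAreaRect(W)
        print(t,round(r["confidence"],2),len(xs),np.round([xs.mean(),ys.mean()]),np.round(b[0],3),np.round(b[1],3),round(b[2],1))
c=im[175:255,120:300]
cv2.imwrite("pics/crop.png",cv2.cvtColor(cv2.resize(c,None,fx=4.4,fy=4.4,interpolation=cv2.INTER_CUBIC),cv2.COLOR_RGB2BGR))
E
```

```text
caddy 0.89 1930 [255. 211.] [ 0.605 -0.   ] [0.155 0.164] 75.4
caddy 0.55 604 [359. 248.] [ 0.5  -0.31] [0.077 0.08 ] 88.7
mat 0.8 2239 [162. 239.] [0.529 0.274] [0.111 0.18 ] 6.0
pad 0.86 600 [358. 248.] [ 0.503 -0.308] [0.08  0.077] 0.0
tin 0.83 300 [246. 160.] [0.762 0.024] [0.055 0.054] 0.1
tin 0.82 293 [286. 268.] [ 0.443 -0.093] [0.052 0.052] 0.0
tin 0.77 273 [278. 138.] [ 0.831 -0.073] [0.051 0.058] 89.8Traceback (most recent call last):
  File "<stdin>", line 6, in <module>
  File "h.py", line 12, in at_z
    o,d=ray(cam,uv,s); return o+d*(z-o[2])/d[2]
        ~~~^^^^^^^^^^
  File "h.py", line 4, in ray
    c=get_calibration(cam)
ValueError: time passes only in moves, steps and waits
```

```bash
sed -i 's/^def ray/import functools\n_gc=get_calibration\n@functools.lru_cache(None)\ndef get_calibration(n): return _gc(n)\ndef ray/' h.py
python3 - <<'E'
from h import *
im=get_image("top")
c=im[175:265,120:300]
cv2.imwrite("pics/crop.png",cv2.cvtColor(cv2.resize(c,None,fx=4.4,fy=4.4,interpolation=cv2.INTER_CUBIC),cv2.COLOR_RGB2BGR))
E
J="python3 -m jog"
$J '[{"dp":[34,-47,10],"twist":[0,0,-0.144],"gripper":1},{"dp":[34,-47,10],"twist":[0,0,-0.144],"gripper":1},{"dp":[34,-47,10],"twist":[0,0,-0.144],"gripper":1},{"dp":[34,-47,10],"twist":[0,0,-0.144],"gripper":1},{"dp":[34,-47,10],"twist":[0,0,-0.144],"gripper":1}]' 40
$J '[{"dp":[34,-47,10],"twist":[0,0,-0.144],"gripper":1},{"dp":[34,-47,10],"twist":[0,0,-0.144],"gripper":1},{"dp":[34,-47,10],"twist":[0,0,-0.144],"gripper":1},{"dp":[34,-47,0],"twist":[0,0,-0.144],"gripper":1},{"dp":[34,-47,0],"twist":[0,0,-0.144],"gripper":1}]'
$J '[{"dp":[34,-47,0],"twist":[0,0,0],"gripper":1},{"dp":[0,0,0],"twist":[0,0,0],"gripper":1},{"dp":[0,0,0],"twist":[0,0,0],"gripper":1}]'
python3 - <<'E'
from h import *
s=sense();print(np.round(s["tcp_pos"],4),np.round(s["orientation"],3),s["qpos"])
cv2.imwrite("pics/w1.png",cv2.cvtColor(get_image("wrist"),cv2.COLOR_RGB2BGR))
for t,z in (("caddy",0),("tin",.006),("bottle",.006),("can",.006)):
  for r in place_of(t,"wrist")[:3]:
    v,u=r["position"]; uv=(u*512,v*384)
    print(t,round(r["confidence"],2),np.round(uv),np.round(at_z("wrist",uv,z,s),3))
  for r in outline_of(t,"wrist")[:2]:
    ys,xs=np.nonzero(r["pixels"]); print("   ",len(xs),xs.min(),xs.max(),ys.min(),ys.max(),round(r["confidence"],2))
E
```

```text
clock: 1.82
tcp_pos: [0.3871, 0.2961, 0.2818]
orientation: [[-0.444, 0.896, 0.0], [0.896, 0.444, 0.0], [0.0, 0.001, -1.0]]
contact_force: [1.4, 1.4, 0.2]
gripper_width: 0.0855
grasp_force: 0.0
clock: 2.45
tcp_pos: [0.5573, 0.0609, 0.3115]
orientation: [[0.257, 0.966, 0.001], [0.966, -0.257, 0.0], [0.0, 0.0, -1.0]]
contact_force: [0.6, 1.3, -0.6]
gripper_width: 0.0856
grasp_force: 0.0
clock: 2.82
tcp_pos: [0.5902, 0.0158, 0.3111]
orientation: [[0.253, 0.968, -0.0], [0.968, -0.253, 0.0], [0.0, -0.001, -1.0]]
contact_force: [-0.8, 0.4, -0.6]
gripper_width: 0.0854
grasp_force: 0.0
[0.5902 0.0158 0.3111] [[ 0.253  0.968 -0.   ]
 [ 0.968 -0.253  0.   ]
 [ 0.    -0.001 -1.   ]] [-5.94593953e+00  9.77141346e+00  7.19288016e+01  1.53627789e-02
  9.83301694e+01  8.68620519e+00]
caddy 0.65 [262. 164.] [ 0.602 -0.001  0.   ]
    5566 209 313 115 209 0.73
tin 0.85 [183. 240.] [ 0.44  -0.092  0.006]
tin 0.75 [411. 169.] [ 0.829 -0.067  0.006]
tin 0.72 [269. 162.] [0.614 0.001 0.006]
    1116 252 288 146 183 0.9
    972 165 200 224 259 0.79
bottle 0.93 [238. 182.] [ 0.557 -0.018  0.006]
    1269 216 252 170 213 0.74
can 0.95 [237. 142.] [0.573 0.044 0.006]
    1465 211 252 127 171 0.75
    4373 124 220 0 65 0.48
```

View pics/crop.png

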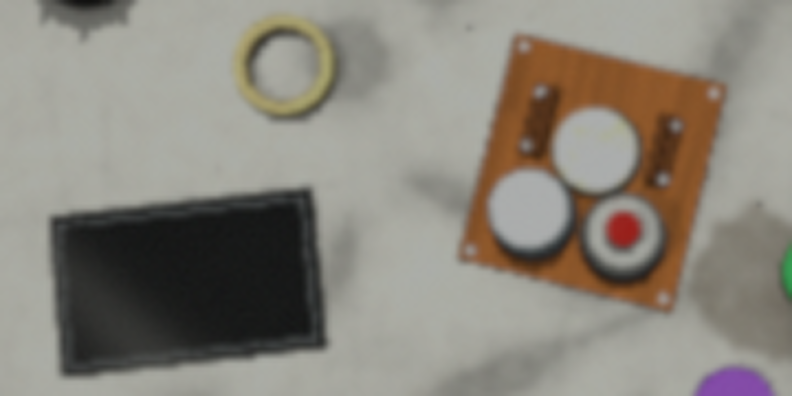

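View pics/w1.png

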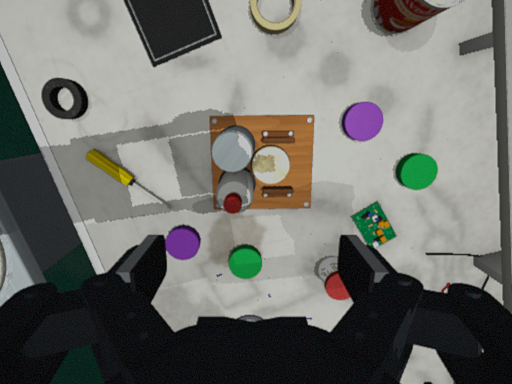

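The crop shows the white tin at the back of the caddy between the cheeks, the can front-left, and the red-capped bottle front-right. In the wrist view they are at (269,162), (237,142) and (238,182). The can comes first, gripped along the caddy's x.

```bash
J="python3 -m jog"
$J '[{"dp":[-17,23,-40],"twist":[0,0,0],"gripper":1},{"dp":[0,0,-50],"twist":[0,0,0],"gripper":1},{"dp":[0,0,-50],"twist":[0,0,0],"gripper":1},{"dp":[0,0,-40],"twist":[0,0,0],"gripper":1},{"dp":[0,0,-30],"twist":[0,0,0],"gripper":1}]' 40
$J '[{"dp":[0,0,-20],"twist":[0,0,0],"gripper":1},{"dp":[0,0,-15],"twist":[0,0,0],"gripper":1},{"dp":[0,0,-6],"twist":[0,0,0],"gripper":1},{"dp":[0,0,0],"twist":[0,0,0],"gripper":1}]'
$J '[{"dp":[0,0,0],"twist":[0,0,0],"gripper":0.5},{"dp":[0,0,0],"twist":[0,0,0],"gripper":0.5},{"dp":[0,0,0],"twist":[0,0,0],"gripper":0.5},{"dp":[0,0,0],"twist":[0,0,0],"gripper":0.5},{"dp":[0,0,0],"twist":[0,0,0],"gripper":0.5}]'
```

```text
clock: 3.9
tcp_pos: [0.5728, 0.0388, 0.0995]
orientation: [[0.252, 0.968, -0.001], [0.968, -0.252, 0.0], [-0.0, -0.001, -1.0]]
contact_force: [0.8, -0.0, -0.1]
gripper_width: 0.0857
grasp_force: 0.0
clock: 4.4
tcp_pos: [0.5735, 0.0387, 0.0605]
orientation: [[0.252, 0.968, 0.0], [0.968, -0.252, 0.0], [0.0, 0.0, -1.0]]
contact_force: [-0.1, 0.2, -0.4]
gripper_width: 0.0855
grasp_force: 0.0
clock: 5.03
tcp_pos: [0.5736, 0.0388, 0.0611]
orientation: [[0.252, 0.968, 0.001], [0.968, -0.252, 0.0], [0.0, 0.001, -1.0]]
contact_force: [-3.3, 0.6, 7.2]
gripper_width: 0.0524
grasp_force: 40.5
```

```bash
J="python3 -m jog"
$J '[{"dp":[0,0,5],"twist":[0,0,0],"gripper":0.5},{"dp":[0,0,25],"twist":[0,0,0],"gripper":0.5},{"dp":[0,0,40],"twist":[0,0,0],"gripper":0.5},{"dp":[0,0,40],"twist":[0,0,0],"gripper":0.5},{"dp":[0,0,30],"twist":[0,0,0],"gripper":0.5}]'
$J '[{"dp":[-4,25,0],"twist":[0,0,0],"gripper":0.5},{"dp":[-8,45,0],"twist":[0,0,0],"gripper":0.5},{"dp":[-9,50,0],"twist":[0,0,0],"gripper":0.5},{"dp":[-9,50,0],"twist":[0,0,0],"gripper":0.5},{"dp":[-9,50,0],"twist":[0,0,0],"gripper":0.5}]'
$J '[{"dp":[-6,40,0],"twist":[0,0,0],"gripper":0.5},{"dp":[-3,17,-20],"twist":[0,0,0],"gripper":0.5},{"dp":[0,0,-40],"twist":[0,0,0],"gripper":0.5},{"dp":[0,0,-40],"twist":[0,0,0],"gripper":0.5},{"dp":[0,0,-25],"twist":[0,0,0],"gripper":0.5}]'
$J '[{"dp":[0,0,-10],"twist":[0,0,0],"gripper":0.5},{"dp":[0,0,-3],"twist":[0,0,0],"gripper":0.5},{"dp":[0,0,0],"twist":[0,0,0],"gripper":0.5},{"dp":[0,0,0],"twist":[0,0,0],"gripper":0.5}]'
python3 - <<'E'
from h import *
s=sense();print(s["tcp_pos"],s["contact_force"])
cv2.imwrite("pics/s2.png",cv2.cvtColor(cv2.resize(get_image("scene")[100:320,100:360],None,fx=2.5,fy=2.5),cv2.COLOR_RGB2BGR))
E
```

```text
clock: 5.65
tcp_pos: [0.5735, 0.0387, 0.2024]
orientation: [[0.252, 0.968, 0.001], [0.968, -0.252, -0.0], [0.0, 0.001, -1.0]]
contact_force: [-0.3, -0.6, -1.7]
gripper_width: 0.0521
grasp_force: 42.4
clock: 6.28
tcp_pos: [0.5339, 0.2602, 0.2007]
orientation: [[0.252, 0.968, 0.0], [0.968, -0.252, 0.0], [0.0, 0.0, -1.0]]
contact_force: [0.1, -0.8, -2.2]
gripper_width: 0.0525
grasp_force: 42.4
clock: 6.9
tcp_pos: [0.5245, 0.3147, 0.0723]
orientation: [[0.253, 0.968, -0.003], [0.968, -0.253, -0.001], [-0.002, -0.002, -1.0]]
contact_force: [0.7, -0.7, -1.6]
gripper_width: 0.0524
grasp_force: 42.3
clock: 7.4
tcp_pos: [0.5258, 0.3158, 0.0632]
orientation: [[0.252, 0.968, 0.001], [0.968, -0.252, 0.001], [0.001, 0.001, -1.0]]
contact_force: [-0.1, 0.2, -1.2]
gripper_width: 0.0524
grasp_force: 42.3
[0.52577584 0.31583884 0.06320874] [-0.08105836  0.2452189  -1.20473647]
```

View pics/s2.png

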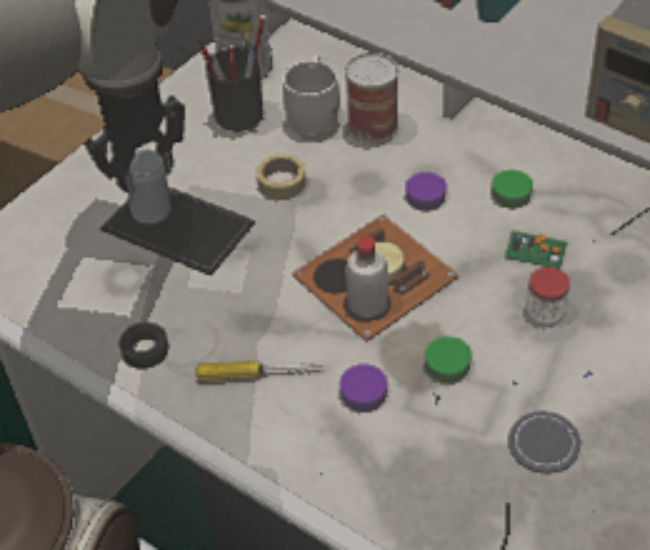

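The can is held upright just above the mat's far half (crop (150,190)), and the empty left stand mark shows at (330,275). I set it down and go for the bottle's cap.

```bash
J="python3 -m jog"
$J '[{"dp":[0,0,-2],"twist":[0,0,0],"gripper":0.5},{"dp":[0,0,-2],"twist":[0,0,0],"gripper":0.5},{"dp":[0,0,0],"twist":[0,0,0],"gripper":0.5}]'
$J '[{"dp":[0,0,0],"twist":[0,0,0],"gripper":1},{"dp":[0,0,0],"twist":[0,0,0],"gripper":1},{"dp":[0,0,0],"twist":[0,0,0],"gripper":1},{"dp":[0,0,0],"twist":[0,0,0],"gripper":1}]'
$J '[{"dp":[0,0,10],"twist":[0,0,0],"gripper":1},{"dp":[0,0,30],"twist":[0,0,0],"gripper":1},{"dp":[0,0,50],"twist":[0,0,0],"gripper":1},{"dp":[0,0,50],"twist":[0,0,0],"gripper":1},{"dp":[2,-20,0],"twist":[0,0,0],"gripper":1}]'
$J '[{"dp":[5,-57,0],"twist":[0,0,0],"gripper":1},{"dp":[5,-57,0],"twist":[0,0,0],"gripper":1},{"dp":[5,-57,0],"twist":[0,0,0],"gripper":1},{"dp":[5,-57,0],"twist":[0,0,0],"gripper":1},{"dp":[5,-57,0],"twist":[0,0,0],"gripper":1}]'
$J '[{"dp":[4,-32,0],"twist":[0,0,0],"gripper":1},{"dp":[0,0,0],"twist":[0,0,0],"gripper":1},{"dp":[0,0,0],"twist":[0,0,0],"gripper":1}]'
python3 - <<'E'
from h import *
s=sense();print(s["tcp_pos"])
cv2.imwrite("pics/w3.png",cv2.cvtColor(get_image("wrist"),cv2.COLOR_RGB2BGR))
for t,z in (("caddy",0),("tin",.006),("bottle",.006)):
  for r in place_of(t,"wrist")[:3]:
    v,u=r["position"]; uv=(u*512,v*384)
    print(t,round(r["confidence"],2),np.round(uv),np.round(at_z("wrist",uv,z,s),4))
E
```

```text
clock: 7.82
tcp_pos: [0.5256, 0.3161, 0.0591]
orientation: [[0.252, 0.968, 0.001], [0.968, -0.252, 0.001], [0.001, 0.001, -1.0]]
contact_force: [-4.2, -0.3, 8.7]
gripper_width: 0.0522
grasp_force: 43.4
clock: 8.32
tcp_pos: [0.5254, 0.3157, 0.0582]
orientation: [[0.252, 0.968, -0.0], [0.968, -0.252, -0.0], [-0.0, -0.0, -1.0]]
contact_force: [-0.5, -0.0, -0.4]
gripper_width: 0.0853
grasp_force: 0.0
clock: 8.95
tcp_pos: [0.5285, 0.2967, 0.2031]
orientation: [[0.251, 0.968, 0.006], [0.968, -0.251, 0.003], [0.004, 0.005, -1.0]]
contact_force: [1.7, -0.6, -0.4]
gripper_width: 0.0855
grasp_force: 0.0
clock: 9.57
tcp_pos: [0.5519, 0.0085, 0.1982]
orientation: [[0.252, 0.968, -0.0], [0.968, -0.252, -0.0], [-0.0, -0.0, -1.0]]
contact_force: [1.5, 0.5, -0.1]
gripper_width: 0.0852
grasp_force: 0.0
clock: 9.95
tcp_pos: [0.5561, -0.0211, 0.1981]
orientation: [[0.253, 0.968, -0.0], [0.968, -0.253, 0.0], [0.0, -0.0, -1.0]]
contact_force: [-0.2, -0.2, 0.3]
gripper_width: 0.0853
grasp_force: 0.0
[ 0.55612134 -0.02110856  0.19814561]
tin 0.92 [181. 243.] [ 0.4447 -0.0896  0.006 ]
tin 0.87 [296. 140.] [0.6139 0.0007 0.006 ]
tin 0.83 [488. 150.] [ 0.8281 -0.0679  0.006 ]
bottle 0.83 [254. 166.] [ 0.5594 -0.0166  0.006 ]
```

View pics/w3.png

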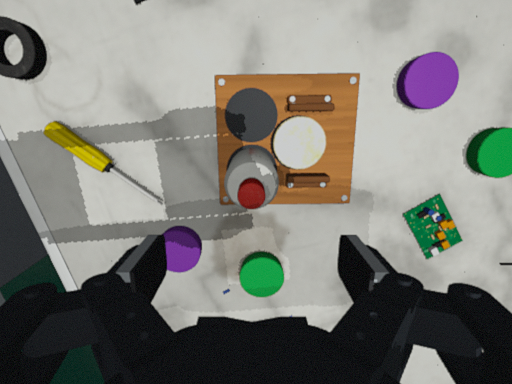

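The wrist view shows the plate corners at (217,75), (359,73), (352,203) and (220,204), the empty stand mark at (251,114), the tin lid at (300,142) and the red cap's top at about (252,191).

```bash
python3 - <<'E'
from h import *
s=sense()
P=[at_z("wrist",p,.006,s)[:2] for p in ((217,75),(359,73),(352,203),(220,204))]
print(np.round(P,4),np.mean(P,0),[np.linalg.norm(P[i]-P[i-1]) for i in range(4)])
a=P[1]-P[0];b=P[2]-P[3];print(np.degrees([np.arctan2(a[1],a[0]),np.arctan2(b[1],b[0])]))
print("mark",at_z("wrist",(251,114),.006,s),"tin",at_z("wrist",(300,142),.027,s),"cap",at_z("wrist",(252,193),.12,s))
E
```

```text
[[ 0.5453  0.0912]
 [ 0.6955  0.0543]
 [ 0.664  -0.0909]
 [ 0.5071 -0.0515]] [0.60299988 0.00078828] [np.float64(0.14767583296195952), np.float64(0.15473753815066962), np.float64(0.14856044273794164), np.float64(0.16178091863055583)]
[-13.80862754 -14.11284371]
mark [0.57081398 0.04213197 0.006     ] tin [6.14928959e-01 4.33280239e-04 2.70000000e-02] cap [ 0.5565445  -0.01687207  0.12      ]
```

```bash
J="python3 -m jog"
$J '[{"dp":[1,3,-40],"twist":[0,0,0],"gripper":1},{"dp":[0,0,-40],"twist":[0,0,0],"gripper":1},{"dp":[0,0,-23],"twist":[0,0,0],"gripper":1},{"dp":[0,0,-8],"twist":[0,0,0],"gripper":1},{"dp":[0,0,0],"twist":[0,0,0],"gripper":1}]'
$J '[{"dp":[0,0,0],"twist":[0,0,0],"gripper":0.2},{"dp":[0,0,0],"twist":[0,0,0],"gripper":0.2},{"dp":[0,0,0],"twist":[0,0,0],"gripper":0.2},{"dp":[0,0,0],"twist":[0,0,0],"gripper":0.2},{"dp":[0,0,0],"twist":[0,0,0],"gripper":0.2}]' 40
$J '[{"dp":[0,0,0],"twist":[0,0,0],"gripper":0.2},{"dp":[0,0,0],"twist":[0,0,0],"gripper":0.2},{"dp":[0,0,0],"twist":[0,0,0],"gripper":0.2}]'
```

```text
clock: 10.78
tcp_pos: [0.5575, -0.018, 0.0875]
orientation: [[0.252, 0.968, -0.0], [0.968, -0.252, 0.0], [-0.0, -0.0, -1.0]]
contact_force: [0.1, -0.4, 0.6]
gripper_width: 0.0857
grasp_force: 0.0
clock: 11.4
tcp_pos: [0.558, -0.0184, 0.0888]
orientation: [[0.252, 0.968, 0.002], [0.968, -0.252, -0.0], [0.0, 0.002, -1.0]]
contact_force: [-4.0, 0.7, 13.2]
gripper_width: 0.0316
grasp_force: 33.8
clock: 11.78
tcp_pos: [0.558, -0.0184, 0.0888]
orientation: [[0.252, 0.968, 0.002], [0.968, -0.252, -0.0], [0.0, 0.002, -1.0]]
contact_force: [-3.1, 1.0, 15.5]
gripper_width: 0.0317
grasp_force: 33.7
```

The 32 mm opening and 15 N upward force mean the pads are on the shoulder, not the cap. I open, go 9 mm higher and grip again.

```bash
J="python3 -m jog"
$J '[{"dp":[0,0,0],"twist":[0,0,0],"gripper":0.7},{"dp":[0,0,0],"twist":[0,0,0],"gripper":0.7},{"dp":[0,0,9],"twist":[0,0,0],"gripper":0.7},{"dp":[0,0,0],"twist":[0,0,0],"gripper":0.2},{"dp":[0,0,0],"twist":[0,0,0],"gripper":0.2}]' 40
$J '[{"dp":[0,0,0],"twist":[0,0,0],"gripper":0.2},{"dp":[0,0,0],"twist":[0,0,0],"gripper":0.2},{"dp":[0,0,0],"twist":[0,0,0],"gripper":0.2},{"dp":[0,0,0],"twist":[0,0,0],"gripper":0.2}]'
```

```text
clock: 12.4
tcp_pos: [0.5574, -0.0183, 0.0963]
orientation: [[0.252, 0.968, 0.0], [0.968, -0.252, 0.0], [0.0, 0.0, -1.0]]
contact_force: [-0.9, 0.8, 1.8]
gripper_width: 0.0241
grasp_force: 0.8
clock: 12.9
tcp_pos: [0.5573, -0.0182, 0.0964]
orientation: [[0.252, 0.968, -0.0], [0.968, -0.252, 0.0], [0.0, -0.0, -1.0]]
contact_force: [-1.8, 0.4, 5.2]
gripper_width: 0.0217
grasp_force: 37.8
```

```bash
J="python3 -m jog"
$J '[{"dp":[0,0,5],"twist":[0,0,0],"gripper":0.2},{"dp":[0,0,20],"twist":[0,0,0],"gripper":0.2},{"dp":[0,0,30],"twist":[0,0,0],"gripper":0.2},{"dp":[0,0,20],"twist":[0,0,0],"gripper":0.2},{"dp":[0,0,5],"twist":[0,0,0],"gripper":0.2}]'
$J '[{"dp":[-2,20,0],"twist":[0,0,0],"gripper":0.2},{"dp":[-4,40,0],"twist":[0,0,0],"gripper":0.2},{"dp":[-4,45,0],"twist":[0,0,0],"gripper":0.2},{"dp":[-4,45,0],"twist":[0,0,0],"gripper":0.2},{"dp":[-4,40,0],"twist":[0,0,0],"gripper":0.2}]'
$J '[{"dp":[-4,35,0],"twist":[0,0,0],"gripper":0.2},{"dp":[-2,20,0],"twist":[0,0,0],"gripper":0.2},{"dp":[0,5,-10],"twist":[0,0,0],"gripper":0.2},{"dp":[0,0,-30],"twist":[0,0,0],"gripper":0.2},{"dp":[0,0,-25],"twist":[0,0,0],"gripper":0.2}]'
$J '[{"dp":[0,0,-10],"twist":[0,0,0],"gripper":0.2},{"dp":[0,0,-4],"twist":[0,0,0],"gripper":0.2},{"dp":[0,0,-1],"twist":[0,0,0],"gripper":0.2},{"dp":[0,0,0],"twist":[0,0,0],"gripper":0.2}]'
python3 - <<'E'
from h import *
s=sense();print(s["tcp_pos"],s["contact_force"])
cv2.imwrite("pics/s4.png",cv2.cvtColor(cv2.resize(get_image("scene")[120:260,110:300],None,fx=3.5,fy=3.5),cv2.COLOR_RGB2BGR))
E
```

```text
clock: 13.52
tcp_pos: [0.5578, -0.0184, 0.1774]
orientation: [[0.252, 0.968, 0.002], [0.968, -0.252, -0.0], [0.0, 0.002, -1.0]]
contact_force: [0.1, -0.1, -2.0]
gripper_width: 0.0216
grasp_force: 38.5
clock: 14.15
tcp_pos: [0.5383, 0.1741, 0.1752]
orientation: [[0.252, 0.968, -0.002], [0.968, -0.252, -0.0], [-0.0, -0.002, -1.0]]
contact_force: [0.7, -0.0, -1.1]
gripper_width: 0.0214
grasp_force: 38.5
clock: 14.78
tcp_pos: [0.5331, 0.2308, 0.1093]
orientation: [[0.253, 0.968, -0.001], [0.968, -0.253, -0.001], [-0.001, -0.001, -1.0]]
contact_force: [0.1, -0.2, -1.2]
gripper_width: 0.0218
grasp_force: 38.6
clock: 15.28
tcp_pos: [0.5337, 0.2318, 0.097]
orientation: [[0.252, 0.968, 0.001], [0.968, -0.252, 0.0], [0.001, 0.001, -1.0]]
contact_force: [0.1, -0.5, 0.6]
gripper_width: 0.0217
grasp_force: 38.6
[0.53368567 0.23175576 0.09695757] [ 0.13137307 -0.54888254  0.55374657]
```

View pics/s4.png

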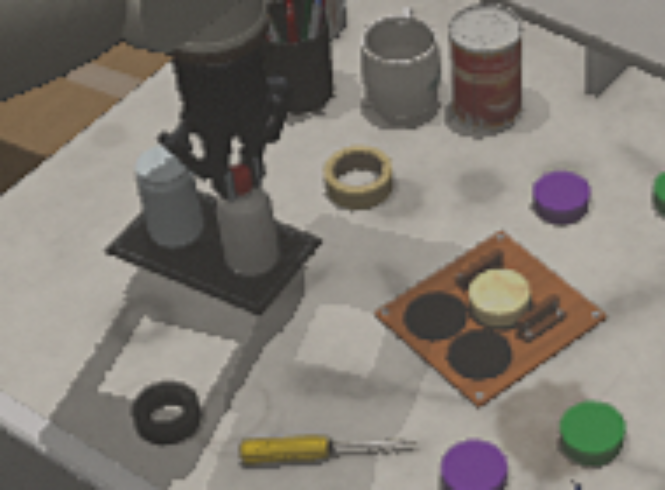

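Both stand upright on the mat (can (172,200), bottle (248,225)), and both stand marks in the caddy are free.

```bash
J="python3 -m jog"
$J '[{"dp":[0,0,-1],"twist":[0,0,0],"gripper":0.2},{"dp":[0,0,0],"twist":[0,0,0],"gripper":0.6},{"dp":[0,0,0],"twist":[0,0,0],"gripper":0.6},{"dp":[0,0,0],"twist":[0,0,0],"gripper":0.6},{"dp":[0,0,0],"twist":[0,0,0],"gripper":0.6}]'
$J '[{"dp":[0,0,10],"twist":[0,0,0],"gripper":0.6},{"dp":[0,0,40],"twist":[0,0,0],"gripper":1},{"dp":[0,0,50],"twist":[0,0,0],"gripper":1},{"dp":[6,-17,0],"twist":[0,0,0],"gripper":1},{"dp":[16,-43,0],"twist":[0,0,0],"gripper":1}]'
$J '[{"dp":[16,-43,0],"twist":[0,0,0],"gripper":1},{"dp":[16,-43,0],"twist":[0,0,0],"gripper":1},{"dp":[16,-43,0],"twist":[0,0,0],"gripper":1},{"dp":[12,-44,0],"twist":[0,0,0],"gripper":1},{"dp":[0,0,0],"twist":[0,0,0],"gripper":1}]'
$J '[{"dp":[0,0,0],"twist":[0,0,0],"gripper":1},{"dp":[0,0,0],"twist":[0,0,0],"gripper":1}]'
python3 - <<'E'
from h import *
s=sense();print(s["tcp_pos"])
im=get_image("wrist")
cv2.imwrite("pics/w5.png",cv2.cvtColor(im,cv2.COLOR_RGB2BGR))
g=im.astype(int).max(2)<85
n,l,st,c=cv2.connectedComponentsWithStats(g.astype(np.uint8))
for i in range(1,n):
    if st[i][4]>250: print(st[i],np.round(c[i]),np.round(at_z("wrist",c[i],.006,s),4))
for r in outline_of("tin","wrist")[:4]:
    ys,xs=np.nonzero(r["pixels"]); (u,v),R=cv2.minEnclosingCircle(np.c_[xs,ys].astype(np.float32)); print(np.round([u,v,R]),at_z("wrist",(u,v),.017,s))
E
```

```text
clock: 15.95
tcp_pos: [0.5334, 0.2317, 0.0953]
orientation: [[0.252, 0.968, -0.0], [0.968, -0.252, 0.0], [0.0, -0.0, -1.0]]
contact_force: [0.3, -0.0, 0.4]
gripper_width: 0.0511
grasp_force: 0.0
clock: 16.58
tcp_pos: [0.5554, 0.1719, 0.196]
orientation: [[0.25, 0.968, 0.001], [0.968, -0.25, 0.0], [0.001, 0.001, -1.0]]
contact_force: [0.8, 0.1, 0.3]
gripper_width: 0.0852
grasp_force: 0.0
clock: 17.2
tcp_pos: [0.6157, -0.0045, 0.1947]
orientation: [[0.256, 0.967, -0.001], [0.967, -0.256, -0.0], [-0.001, -0.001, -1.0]]
contact_force: [0.1, 0.6, 0.2]
gripper_width: 0.0851
grasp_force: 0.0
clock: 17.45
tcp_pos: [0.6152, -0.0004, 0.1953]
orientation: [[0.251, 0.968, -0.0], [0.968, -0.251, 0.0], [0.0, -0.0, -1.0]]
contact_force: [0.4, 0.2, 0.5]
gripper_width: 0.0853
grasp_force: 0.0
[ 6.15155867e-01 -4.38459690e-04  1.95348503e-01]
[ 70   0 110  40 841] [120.  18.] [0.5235 0.1889 0.006 ]
[  77    0   78   29 1150] [108.   9.] [0.5137 0.1993 0.006 ]
[ 180  120   95   52 2213] [207. 146.] [0.5719 0.0402 0.006 ]
[419 158  33  45 371] [429. 176.] [ 0.8156 -0.0596  0.006 ]
[ 184  174   50   49 1873] [208. 198.] [ 0.5549 -0.0197  0.006 ]
[241 201  41  15 279] [257. 206.] [ 0.6093 -0.0438  0.006 ]
[    0   235   512   149 45163] [252. 330.] [ 0.5583 -0.2176  0.006 ]
[201 275  42  22 297] [222. 282.] [ 0.5384 -0.1351  0.006 ]
[221. 299.  23.] [ 0.53360036 -0.15175753  0.017     ]
[448. 183.  30.] [ 0.82993189 -0.06889174  0.017     ]
[251. 174.  26.] [ 0.61271936 -0.00206683  0.017     ]
[376. 115.  30.] [0.76096328 0.02667959 0.017     ]
```

View pics/w5.png

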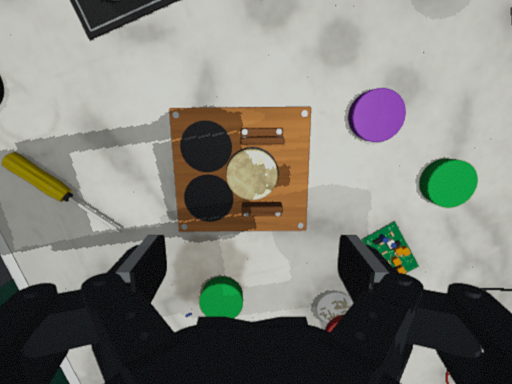

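The wrist view shows both stand marks, at (206,146) and (208,198), and the pale tin at (251,174) between the cheeks. Going down on the tin.

```bash
J="python3 -m jog"
$J '[{"dp":[0,-2,-50],"twist":[0,0,0],"gripper":1},{"dp":[0,0,-50],"twist":[0,0,0],"gripper":1},{"dp":[0,0,-50],"twist":[0,0,0],"gripper":1},{"dp":[0,0,-25],"twist":[0,0,0],"gripper":1},{"dp":[0,0,-10],"twist":[0,0,0],"gripper":1}]'
$J '[{"dp":[0,0,-5],"twist":[0,0,0],"gripper":1},{"dp":[0,0,0],"twist":[0,0,0],"gripper":1},{"dp":[0,0,0],"twist":[0,0,0],"gripper":0.55},{"dp":[0,0,0],"twist":[0,0,0],"gripper":0.55},{"dp":[0,0,0],"twist":[0,0,0],"gripper":0.55}]' 30
$J '[{"dp":[0,0,0],"twist":[0,0,0],"gripper":0.55},{"dp":[0,0,0],"twist":[0,0,0],"gripper":0.55},{"dp":[0,0,0],"twist":[0,0,0],"gripper":0.55}]'
```

```text
clock: 18.18
tcp_pos: [0.6147, -0.0027, 0.0089]
orientation: [[0.252, 0.968, -0.002], [0.968, -0.252, 0.0], [-0.0, -0.002, -1.0]]
contact_force: [0.2, 0.3, 0.6]
gripper_width: 0.0856
grasp_force: 0.0
clock: 18.8
tcp_pos: [0.6158, -0.0033, 0.0062]
orientation: [[0.252, 0.968, 0.001], [0.968, -0.252, -0.0], [0.0, 0.001, -1.0]]
contact_force: [-2.0, 0.7, 6.8]
gripper_width: 0.056
grasp_force: 30.7
clock: 19.18
tcp_pos: [0.6158, -0.0034, 0.0062]
orientation: [[0.252, 0.968, 0.001], [0.968, -0.252, -0.0], [0.0, 0.001, -1.0]]
contact_force: [-0.2, -0.0, 6.3]
gripper_width: 0.056
grasp_force: 30.7
```

```bash
J="python3 -m jog"
$J '[{"dp":[0,0,5],"twist":[0,0,0],"gripper":0.55},{"dp":[0,0,30],"twist":[0,0,0],"gripper":0.55},{"dp":[0,0,50],"twist":[0,0,0],"gripper":0.55},{"dp":[0,0,50],"twist":[0,0,0],"gripper":0.55},{"dp":[0,0,45],"twist":[0,0,0],"gripper":0.55}]'
$J '[{"dp":[-9,-25,0],"twist":[0,0,0],"gripper":0.55},{"dp":[-17,-45,0],"twist":[0,0,0],"gripper":0.55},{"dp":[-19,-50,0],"twist":[0,0,0],"gripper":0.55},{"dp":[-19,-50,0],"twist":[0,0,0],"gripper":0.55},{"dp":[-19,-50,0],"twist":[0,0,0],"gripper":0.55}]'
$J '[{"dp":[-18,-50,0],"twist":[0,0,0],"gripper":0.55},{"dp":[-12,-35,0],"twist":[0,0,0],"gripper":0.55},{"dp":[0,0,0],"twist":[0,0,0],"gripper":0.55},{"dp":[0,0,0],"twist":[0,0,0],"gripper":0.55}]'
python3 - <<'E'
from h import *
s=sense();print(s["tcp_pos"])
im=get_image("wrist")
cv2.imwrite("pics/w6.png",cv2.cvtColor(im,cv2.COLOR_RGB2BGR))
for r in outline_of("pad","wrist")[:2]:
    ys,xs=np.nonzero(r["pixels"]); (u,v),R=cv2.minEnclosingCircle(np.c_[xs,ys].astype(np.float32)); print(round(r["confidence"],2),np.round([u,v,R]),at_z("wrist",(u,v),.005,s))
for r in place_of("pad","wrist")[:2]:
    v,u=r["position"]; print(r["confidence"],u*512,v*384,at_z("wrist",(u*512,v*384),0,s))
E
```

```text
clock: 19.8
tcp_pos: [0.6153, -0.0033, 0.1877]
orientation: [[0.252, 0.968, 0.001], [0.968, -0.252, -0.0], [0.0, 0.001, -1.0]]
contact_force: [0.5, -0.3, -0.6]
gripper_width: 0.0557
grasp_force: 32.2
clock: 20.42
tcp_pos: [0.5315, -0.2247, 0.1858]
orientation: [[0.252, 0.968, 0.0], [0.968, -0.252, -0.0], [-0.0, 0.001, -1.0]]
contact_force: [1.5, -0.4, -1.2]
gripper_width: 0.056
grasp_force: 32.2
clock: 20.92
tcp_pos: [0.5024, -0.308, 0.1855]
orientation: [[0.253, 0.968, 0.0], [0.968, -0.253, 0.0], [0.0, 0.0, -1.0]]
contact_force: [-0.2, -0.6, -0.2]
gripper_width: 0.0558
grasp_force: 32.2
[ 0.5024157  -0.30795824  0.18545735]
0.77 [250. 172.  36.] [ 0.50023482 -0.30717745  0.005     ]
0.98 248.9856 170.99519999999998 [ 0.49858217 -0.30678996  0.        ]
```

View pics/w6.png

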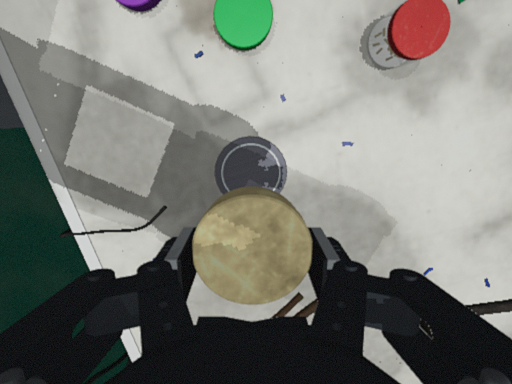

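The pad is at (250,172), i.e. (0.501,-0.307), directly below the tin held at (252,246).

```bash
J="python3 -m jog"
$J '[{"dp":[-1,0,-40],"twist":[0,0,0],"gripper":0.55},{"dp":[0,0,-50],"twist":[0,0,0],"gripper":0.55},{"dp":[0,0,-45],"twist":[0,0,0],"gripper":0.55},{"dp":[0,0,-25],"twist":[0,0,0],"gripper":0.55},{"dp":[0,0,-12],"twist":[0,0,0],"gripper":0.55}]'
$J '[{"dp":[0,0,-5],"twist":[0,0,0],"gripper":0.55},{"dp":[0,0,-2],"twist":[0,0,0],"gripper":0.55},{"dp":[0,0,0],"twist":[0,0,0],"gripper":0.55}]'
```

```text
clock: 21.7
tcp_pos: [0.5013, -0.3073, 0.0121]
orientation: [[0.251, 0.968, -0.001], [0.968, -0.251, 0.001], [0.001, -0.002, -1.0]]
contact_force: [0.0, 0.4, 0.4]
gripper_width: 0.0556
grasp_force: 32.2
clock: 22.08
tcp_pos: [0.5017, -0.3085, 0.007]
orientation: [[0.252, 0.968, 0.001], [0.968, -0.252, -0.001], [-0.0, 0.001, -1.0]]
contact_force: [0.0, -0.4, -0.5]
gripper_width: 0.0559
grasp_force: 32.2
```

```bash
J="python3 -m jog"
$J '[{"dp":[0,0,-1],"twist":[0,0,0],"gripper":0.55},{"dp":[0,0,-1],"twist":[0,0,0],"gripper":0.55},{"dp":[0,0,0],"twist":[0,0,0],"gripper":0.55}]'
$J '[{"dp":[0,0,0],"twist":[0,0,0],"gripper":1},{"dp":[0,0,0],"twist":[0,0,0],"gripper":1},{"dp":[0,0,0],"twist":[0,0,0],"gripper":1},{"dp":[0,0,0],"twist":[0,0,0],"gripper":1}]'
$J '[{"dp":[0,0,10],"twist":[0,0,0],"gripper":1},{"dp":[0,0,40],"twist":[0,0,0],"gripper":1},{"dp":[0,0,50],"twist":[0,0,0],"gripper":1},{"dp":[0,0,50],"twist":[0,0,0],"gripper":1},{"dp":[0,0,30],"twist":[0,0,0],"gripper":1}]'
$J '[{"dp":[0,0,0],"twist":[0,0,0],"gripper":1},{"dp":[0,0,0],"twist":[0,0,0],"gripper":1}]'
python3 - <<'E'
from h import *
s=sense();print(s["tcp_pos"])
im=get_image("wrist")
cv2.imwrite("pics/w7.png",cv2.cvtColor(im,cv2.COLOR_RGB2BGR))
for t in ("tin","pad"):
  for r in outline_of(t,"wrist")[:3]:
    ys,xs=np.nonzero(r["pixels"]); (u,v),R=cv2.minEnclosingCircle(np.c_[xs,ys].astype(np.float32)); print(t,round(r["confidence"],2),np.round([u,v,R]),at_z("wrist",(u,v),.005 if t=="pad" else .02,s))
E
```

```text
clock: 22.45
tcp_pos: [0.5016, -0.3085, 0.0051]
orientation: [[0.252, 0.968, 0.001], [0.968, -0.252, -0.0], [-0.0, 0.001, -1.0]]
contact_force: [-2.2, 1.9, 8.8]
gripper_width: 0.0554
grasp_force: 33.2
clock: 22.95
tcp_pos: [0.5014, -0.3083, 0.0042]
orientation: [[0.252, 0.968, -0.0], [0.968, -0.252, 0.0], [0.0, -0.0, -1.0]]
contact_force: [0.3, -0.2, -0.8]
gripper_width: 0.0849
grasp_force: 0.0
clock: 23.58
tcp_pos: [0.5017, -0.3085, 0.1879]
orientation: [[0.252, 0.968, 0.002], [0.968, -0.252, -0.002], [-0.001, 0.003, -1.0]]
contact_force: [-0.2, -0.6, -0.3]
gripper_width: 0.0857
grasp_force: 0.0
clock: 23.82
tcp_pos: [0.5011, -0.3081, 0.1839]
orientation: [[0.252, 0.968, -0.0], [0.968, -0.252, 0.0], [0.0, -0.001, -1.0]]
contact_force: [-0.1, -0.4, -0.5]
gripper_width: 0.0854
grasp_force: 0.0
[ 0.50114806 -0.30813071  0.18390912]
tin 0.88 [252. 174.  26.] [ 0.50095211 -0.30707896  0.02      ]
tin 0.82 [138.   0.  22.] [ 0.43968478 -0.11927515  0.02      ]
tin 0.75 [244.  17.  32.] [ 0.53164617 -0.15795362  0.02      ]
pad 0.7 [251. 171.  37.] [ 0.50005315 -0.30660769  0.005     ]
```

View pics/w7.png

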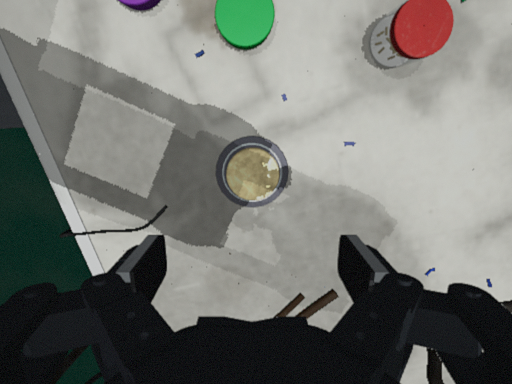

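The tin sits centred on the pad: tin (252,174), pad (251,171). Now I go back for the bottle.

```bash
J="python3 -m jog"
$J '[{"dp":[2,30,0],"twist":[0,0,0],"gripper":1},{"dp":[3,56,0],"twist":[0,0,0],"gripper":1},{"dp":[3,56,0],"twist":[0,0,0],"gripper":1},{"dp":[4,56,0],"twist":[0,0,0],"gripper":1},{"dp":[3,56,0],"twist":[0,0,0],"gripper":1}]'
$J '[{"dp":[4,56,0],"twist":[0,0,0],"gripper":1},{"dp":[3,56,0],"twist":[0,0,0],"gripper":1},{"dp":[4,56,0],"twist":[0,0,0],"gripper":1},{"dp":[3,56,0],"twist":[0,0,0],"gripper":1},{"dp":[3,40,0],"twist":[0,0,0],"gripper":1}]'
$J '[{"dp":[0,22,0],"twist":[0,0,0],"gripper":1},{"dp":[0,0,0],"twist":[0,0,0],"gripper":1},{"dp":[0,0,0],"twist":[0,0,0],"gripper":1}]'
python3 - <<'E'
from h import *
s=sense();print(s["tcp_pos"])
get_image("wrist")
for t in ("bottle","can"):
  for r in place_of(t,"wrist")[:2]:
    v,u=r["position"]; print(t,round(r["confidence"],2),at_z("wrist",(u*512,v*384),.004,s))
E
```

```text
clock: 24.6
tcp_pos: [0.516, -0.0525, 0.1837]
orientation: [[0.253, 0.968, -0.001], [0.968, -0.253, 0.0], [0.0, -0.001, -1.0]]
contact_force: [0.5, 0.4, -0.2]
gripper_width: 0.0857
grasp_force: 0.0
clock: 25.22
tcp_pos: [0.5329, 0.212, 0.1835]
orientation: [[0.251, 0.968, -0.001], [0.968, -0.251, -0.0], [-0.0, -0.001, -1.0]]
contact_force: [0.1, -1.2, -0.7]
gripper_width: 0.0853
grasp_force: 0.0
clock: 25.6
tcp_pos: [0.5334, 0.2307, 0.1841]
orientation: [[0.253, 0.968, -0.0], [0.968, -0.253, -0.0], [-0.001, -0.0, -1.0]]
contact_force: [-0.4, 0.2, -0.2]
gripper_width: 0.0854
grasp_force: 0.0
[0.53341197 0.23074696 0.18406398]
bottle 0.81 [0.53474268 0.23176075 0.004     ]
can 0.61 [0.52336574 0.31921794 0.004     ]
```

```bash
J="python3 -m jog"
$J '[{"dp":[0,1,-35],"twist":[0,0,0],"gripper":1},{"dp":[0,0,-30],"twist":[0,0,0],"gripper":1},{"dp":[0,0,-15],"twist":[0,0,0],"gripper":1},{"dp":[0,0,-9],"twist":[0,0,0],"gripper":1},{"dp":[0,0,0],"twist":[0,0,0],"gripper":1}]'
$J '[{"dp":[0,0,0],"twist":[0,0,0],"gripper":0.2},{"dp":[0,0,0],"twist":[0,0,0],"gripper":0.2},{"dp":[0,0,0],"twist":[0,0,0],"gripper":0.2},{"dp":[0,0,0],"twist":[0,0,0],"gripper":0.2},{"dp":[0,0,0],"twist":[0,0,0],"gripper":0.2}]' 40
$J '[{"dp":[0,0,0],"twist":[0,0,0],"gripper":0.2},{"dp":[0,0,0],"twist":[0,0,0],"gripper":0.2},{"dp":[0,0,0],"twist":[0,0,0],"gripper":0.2}]'
```

```text
clock: 26.38
tcp_pos: [0.5335, 0.2326, 0.0955]
orientation: [[0.252, 0.968, -0.0], [0.968, -0.252, 0.0], [0.0, -0.0, -1.0]]
contact_force: [-0.3, 0.4, -0.1]
gripper_width: 0.0853
grasp_force: 0.0
clock: 27.0
tcp_pos: [0.5335, 0.2328, 0.0957]
orientation: [[0.252, 0.968, 0.0], [0.968, -0.252, 0.0], [0.0, 0.0, -1.0]]
contact_force: [-1.0, -0.5, 6.3]
gripper_width: 0.0215
grasp_force: 39.2
clock: 27.38
tcp_pos: [0.5335, 0.2328, 0.0957]
orientation: [[0.252, 0.968, 0.0], [0.968, -0.252, 0.0], [0.0, 0.0, -1.0]]
contact_force: [-1.4, 0.4, 4.8]
gripper_width: 0.0216
grasp_force: 39.3
```

```bash
J="python3 -m jog"
$J '[{"dp":[0,0,5],"twist":[0,0,0],"gripper":0.2},{"dp":[0,0,20],"twist":[0,0,0],"gripper":0.2},{"dp":[0,0,30],"twist":[0,0,0],"gripper":0.2},{"dp":[0,0,20],"twist":[0,0,0],"gripper":0.2},{"dp":[0,0,5],"twist":[0,0,0],"gripper":0.2}]'
$J '[{"dp":[2,-20,0],"twist":[0,0,0],"gripper":0.2},{"dp":[4,-40,0],"twist":[0,0,0],"gripper":0.2},{"dp":[4,-45,0],"twist":[0,0,0],"gripper":0.2},{"dp":[4,-45,0],"twist":[0,0,0],"gripper":0.2},{"dp":[4,-40,0],"twist":[0,0,0],"gripper":0.2}]'
$J '[{"dp":[4,-35,0],"twist":[0,0,0],"gripper":0.2},{"dp":[2,-20,0],"twist":[0,0,0],"gripper":0.2},{"dp":[0,-6,-10],"twist":[0,0,0],"gripper":0.2},{"dp":[0,0,-30],"twist":[0,0,0],"gripper":0.2},{"dp":[0,0,-23],"twist":[0,0,0],"gripper":0.2}]'
$J '[{"dp":[0,0,-9],"twist":[0,0,0],"gripper":0.2},{"dp":[0,0,-4],"twist":[0,0,0],"gripper":0.2},{"dp":[0,0,-1],"twist":[0,0,0],"gripper":0.2},{"dp":[0,0,0],"twist":[0,0,0],"gripper":0.2}]'
```

```text
clock: 28.0
tcp_pos: [0.5337, 0.2328, 0.1765]
orientation: [[0.252, 0.968, 0.002], [0.968, -0.252, 0.001], [0.001, 0.001, -1.0]]
contact_force: [0.2, 0.3, -2.4]
gripper_width: 0.0215
grasp_force: 39.2
clock: 28.62
tcp_pos: [0.5507, 0.0402, 0.1742]
orientation: [[0.253, 0.968, -0.002], [0.968, -0.253, -0.0], [-0.001, -0.002, -1.0]]
contact_force: [0.9, 0.0, -1.2]
gripper_width: 0.0214
grasp_force: 39.3
clock: 29.25
tcp_pos: [0.5566, -0.0175, 0.1102]
orientation: [[0.252, 0.968, -0.002], [0.968, -0.252, 0.001], [0.0, -0.002, -1.0]]
contact_force: [-0.6, -0.1, -0.9]
gripper_width: 0.0214
grasp_force: 39.3
clock: 29.75
tcp_pos: [0.5577, -0.0183, 0.0989]
orientation: [[0.252, 0.968, 0.001], [0.968, -0.252, -0.0], [0.0, 0.001, -1.0]]
contact_force: [0.1, -0.8, -1.6]
gripper_width: 0.0219
grasp_force: 39.3
```

```bash
J="python3 -m jog"
$J '[{"dp":[-1,0,-2],"twist":[0,0,0],"gripper":0.2},{"dp":[0,0,0],"twist":[0,0,0],"gripper":0.2},{"dp":[0,0,0],"twist":[0,0,0],"gripper":0.6},{"dp":[0,0,0],"twist":[0,0,0],"gripper":0.6},{"dp":[0,0,0],"twist":[0,0,0],"gripper":0.6}]'
$J '[{"dp":[0,0,10],"twist":[0,0,0],"gripper":0.6},{"dp":[0,0,40],"twist":[0,0,0],"gripper":1},{"dp":[0,0,50],"twist":[0,0,0],"gripper":1},{"dp":[-3,34,0],"twist":[0,0,0],"gripper":1},{"dp":[-5,55,0],"twist":[0,0,0],"gripper":1}]'
$J '[{"dp":[-5,55,0],"twist":[0,0,0],"gripper":1},{"dp":[-5,55,0],"twist":[0,0,0],"gripper":1},{"dp":[-5,55,0],"twist":[0,0,0],"gripper":1},{"dp":[-5,50,0],"twist":[0,0,0],"gripper":1},{"dp":[-3,30,0],"twist":[0,0,0],"gripper":1}]'
$J '[{"dp":[0,0,0],"twist":[0,0,0],"gripper":1},{"dp":[0,0,-50],"twist":[0,0,0],"gripper":1},{"dp":[0,0,-50],"twist":[0,0,0],"gripper":1},{"dp":[0,0,-25],"twist":[0,0,0],"gripper":1},{"dp":[0,0,-12],"twist":[0,0,0],"gripper":1}]'
$J '[{"dp":[0,0,0],"twist":[0,0,0],"gripper":1},{"dp":[0,0,0],"twist":[0,0,0],"gripper":0.5},{"dp":[0,0,0],"twist":[0,0,0],"gripper":0.5},{"dp":[0,0,0],"twist":[0,0,0],"gripper":0.5},{"dp":[0,0,0],"twist":[0,0,0],"gripper":0.5}]'
$J '[{"dp":[0,0,0],"twist":[0,0,0],"gripper":0.5},{"dp":[0,0,0],"twist":[0,0,0],"gripper":0.5}]'
```

```text
clock: 30.38
tcp_pos: [0.5563, -0.0183, 0.0962]
orientation: [[0.252, 0.968, -0.0], [0.968, -0.252, 0.0], [0.0, -0.0, -1.0]]
contact_force: [0.4, 0.7, -0.3]
gripper_width: 0.0512
grasp_force: 0.0
clock: 31.0
tcp_pos: [0.5486, 0.0707, 0.1975]
orientation: [[0.255, 0.967, 0.002], [0.967, -0.255, -0.0], [0.0, 0.002, -1.0]]
contact_force: [0.2, 0.4, -0.9]
gripper_width: 0.0857
grasp_force: 0.0
clock: 31.62
tcp_pos: [0.5247, 0.318, 0.1969]
orientation: [[0.251, 0.968, 0.0], [0.968, -0.251, 0.0], [0.0, 0.0, -1.0]]
contact_force: [0.1, -0.7, -0.3]
gripper_width: 0.0851
grasp_force: 0.0
clock: 32.25
tcp_pos: [0.5253, 0.3148, 0.0584]
orientation: [[0.253, 0.967, -0.001], [0.967, -0.253, -0.001], [-0.001, -0.001, -1.0]]
contact_force: [0.8, -0.5, -0.1]
gripper_width: 0.0847
grasp_force: 0.0
clock: 32.88
tcp_pos: [0.5258, 0.3161, 0.0607]
orientation: [[0.252, 0.968, 0.002], [0.968, -0.252, 0.001], [0.001, 0.001, -1.0]]
contact_force: [-3.2, 1.3, 8.0]
gripper_width: 0.0524
grasp_force: 40.4
clock: 33.12
tcp_pos: [0.5258, 0.3161, 0.0607]
orientation: [[0.252, 0.968, 0.002], [0.968, -0.252, 0.001], [0.001, 0.001, -1.0]]
contact_force: [-2.3, 0.3, 6.8]
gripper_width: 0.0523
grasp_force: 40.4
```

```bash
J="python3 -m jog"
$J '[{"dp":[0,0,5],"twist":[0,0,0],"gripper":0.5},{"dp":[0,0,25],"twist":[0,0,0],"gripper":0.5},{"dp":[0,0,40],"twist":[0,0,0],"gripper":0.5},{"dp":[0,0,40],"twist":[0,0,0],"gripper":0.5},{"dp":[0,0,30],"twist":[0,0,0],"gripper":0.5}]'
$J '[{"dp":[4,-25,0],"twist":[0,0,0],"gripper":0.5},{"dp":[8,-45,0],"twist":[0,0,0],"gripper":0.5},{"dp":[9,-50,0],"twist":[0,0,0],"gripper":0.5},{"dp":[9,-50,0],"twist":[0,0,0],"gripper":0.5},{"dp":[8,-50,0],"twist":[0,0,0],"gripper":0.5}]'
$J '[{"dp":[6,-40,0],"twist":[0,0,0],"gripper":0.5},{"dp":[3,-16,0],"twist":[0,0,0],"gripper":0.5},{"dp":[0,0,-20],"twist":[0,0,0],"gripper":0.5},{"dp":[0,0,-40],"twist":[0,0,0],"gripper":0.5},{"dp":[0,0,-40],"twist":[0,0,0],"gripper":0.5}]'
$J '[{"dp":[0,0,-20],"twist":[0,0,0],"gripper":0.5},{"dp":[0,0,-8],"twist":[0,0,0],"gripper":0.5},{"dp":[0,0,-4],"twist":[0,0,0],"gripper":0.5},{"dp":[0,0,0],"twist":[0,0,0],"gripper":0.5}]'
```

```text
clock: 33.75
tcp_pos: [0.5255, 0.3157, 0.2016]
orientation: [[0.252, 0.968, 0.001], [0.968, -0.252, 0.001], [0.001, 0.001, -1.0]]
contact_force: [0.3, -0.1, -3.1]
gripper_width: 0.0521
grasp_force: 42.4
clock: 34.38
tcp_pos: [0.5634, 0.0941, 0.1998]
orientation: [[0.252, 0.968, 0.001], [0.968, -0.252, 0.0], [0.0, 0.001, -1.0]]
contact_force: [0.5, -0.3, -2.1]
gripper_width: 0.0521
grasp_force: 42.3
clock: 35.0
tcp_pos: [0.5724, 0.0402, 0.0986]
orientation: [[0.252, 0.968, 0.001], [0.968, -0.252, 0.0], [0.0, 0.001, -1.0]]
contact_force: [-0.3, -0.2, -1.3]
gripper_width: 0.0522
grasp_force: 42.4
clock: 35.5
tcp_pos: [0.5727, 0.0398, 0.0679]
orientation: [[0.252, 0.968, 0.001], [0.968, -0.252, 0.0], [0.0, 0.001, -1.0]]
contact_force: [0.1, 0.0, -1.3]
gripper_width: 0.052
grasp_force: 42.3
```

```bash
J="python3 -m jog"
$J '[{"dp":[0,0,-3],"twist":[0,0,0],"gripper":0.5},{"dp":[0,0,-2],"twist":[0,0,0],"gripper":0.5},{"dp":[0,0,-1],"twist":[0,0,0],"gripper":0.5},{"dp":[0,0,0],"twist":[0,0,0],"gripper":0.5}]'
$J '[{"dp":[0,0,0],"twist":[0,0,0],"gripper":1},{"dp":[0,0,0],"twist":[0,0,0],"gripper":1},{"dp":[0,0,0],"twist":[0,0,0],"gripper":1},{"dp":[0,0,0],"twist":[0,0,0],"gripper":1}]'
$J '[{"dp":[0,0,10],"twist":[0,0,0],"gripper":1},{"dp":[0,0,40],"twist":[0,0,0],"gripper":1},{"dp":[0,0,50],"twist":[0,0,0],"gripper":1},{"dp":[0,0,50],"twist":[0,0,0],"gripper":1},{"dp":[0,0,50],"twist":[0,0,0],"gripper":1}]'
$J '[{"dp":[17,-24,50],"twist":[0,0,0],"gripper":1},{"dp":[0,0,0],"twist":[0,0,0],"gripper":1},{"dp":[0,0,0],"twist":[0,0,0],"gripper":1},{"dp":[0,0,0],"twist":[0,0,0],"gripper":1}]'
python3 - <<'E'
from h import *
s=sense();print(s["tcp_pos"])
cv2.imwrite("pics/w8.png",cv2.cvtColor(get_image("wrist"),cv2.COLOR_RGB2BGR))
for t in ("bottle","can"):
  for r in place_of(t,"wrist")[:1]:
    v,u=r["position"]; print(t,round(r["confidence"],2),u*512,v*384,at_z("wrist",(u*512,v*384),.006,s))
E
```

```text
clock: 36.0
tcp_pos: [0.5727, 0.0398, 0.0627]
orientation: [[0.252, 0.968, 0.001], [0.968, -0.252, 0.0], [0.0, 0.001, -1.0]]
contact_force: [-6.6, 1.0, 16.0]
gripper_width: 0.0521
grasp_force: 44.3
clock: 36.5
tcp_pos: [0.5724, 0.0397, 0.0612]
orientation: [[0.252, 0.968, -0.0], [0.968, -0.252, 0.0], [-0.0, -0.0, -1.0]]
contact_force: [0.0, 0.4, 0.4]
gripper_width: 0.0853
grasp_force: 0.0
clock: 37.12
tcp_pos: [0.5721, 0.0397, 0.2638]
orientation: [[0.252, 0.968, 0.001], [0.968, -0.252, -0.0], [0.0, 0.001, -1.0]]
contact_force: [0.7, 0.1, -0.6]
gripper_width: 0.085
grasp_force: 0.0
clock: 37.62
tcp_pos: [0.5889, 0.016, 0.3104]
orientation: [[0.252, 0.968, -0.002], [0.968, -0.252, 0.0], [-0.0, -0.002, -1.0]]
contact_force: [-1.2, 0.2, -0.3]
gripper_width: 0.0855
grasp_force: 0.0
[0.58889628 0.01602704 0.31039331]
bottle 0.84 241.7152 180.5184 [ 0.56226694 -0.01739998  0.006     ]
can 0.63 234.9056 143.5008 [0.5674311  0.04198847 0.006     ]
```

View pics/w8.png

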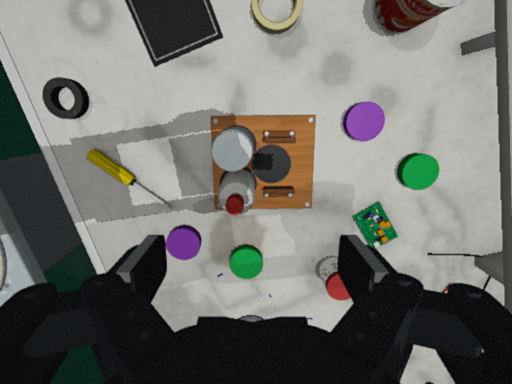

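Can (233,148) and cap (235,204) appear where they did in the first wrist view ((233,148) and (233,203)). Both stand upright on their spots, and the jar and roll are unmoved. Handing in.

```bash
python3 -c "
from rig import *
print(sign_off())"
```

```text
the job is handed in; nothing more can be done
None
```

The job is handed in at about 38 s on the robot's clock: the tin is centred on the pad, and the bottle and can stand upright back on their starting spots by the last wrist picture; the verdict was not returned.

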